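Pin the patient monitor into its desk bracket

TASK

Slide the patient monitor along the rails of its desk bracket until the hole in the sled's steel tongue lines up with the bore of the fork, then push the red-headed retaining pin fully home through both, so that its head sits against the guide block. Leave the other things on the desk where they are, and let go of everything at the end.

Things in the scene. Friction and masses are not known exactly. Their poses are not given: they have to be found in the camera images.
- bracket: Desk bracket, screwed down: aluminium base plate 260 (its x) by 180 (y) by 10 mm with rails along x. Origin: centre of the plate's underside, on the desk. x is the way the monitor slides in (roughly away from the robot), y to the left of that, z up. On its right (-y) side stands a steel fork with a guide block for the pin; red marks 6 mm wide on the cheeks' tops show where the bore lies.
- monitor (a joint): How far (m) the monitor on its sled is short of lining up the holes: 0 = in line, positive = drawn out along the bracket's -x (0.045 to 0.085 at the start, stop 0.095), negative = too far in (stop -0.018). No click or stop at 0. Slides stiffly (about 4 N) and stays where left. At 0 the red mark on the tongue lies between those on the cheeks and the sled is flush with the plate's far edge.
- handle (a point): Middle of the monitor's carrying handle: a round grey bar, 23 mm thick at its dark grip, 112 mm long along the bracket's y, axis 189 mm above the desk, 34 mm free under it, nothing above it. It stands over the middle of the monitor, a cream box 90 mm deep (x), 160 mm wide, from 30 to 145 mm above the desk, its dark screen towards the robot. Monitor and sled: 1.2 kg; they only slide along x.
- tongue_hole (a point): Centre of the 16 mm hole in the sled's tongue, an upright steel plate on the monitor's right side, 8 mm thick (y) and 44 mm high, which runs into the gap of the fork. The hole's axis is parallel to the bracket's y, 50 mm above the desk, 25 mm behind the tongue's far end.
- bore (a point): Where the tongue hole must come: the bore's axis at mid-gap of the fork, (100, -109, 50) mm in the bracket's frame. The fork is two upright cheeks, 50 mm long (x = 75 to 125 mm), 75 mm high, 12 mm apart (y = -103 to -115 mm), the inner 8 and the outer 12 mm thick. The bore is parallel to y, 14 mm wide in the outer cheek, 16 mm in the inner.
- guide_mouth (a point): Centre of the outer end face of the guide block, (100, -170, 50) mm in the bracket's frame; the pin's head comes to rest against it. The dark steel block is 30 mm square in section, 43 mm long (y = -127 to -170 mm), fixed on the outer cheek with the 14 mm bore running through it.
- pin: Loose steel pin with red mushroom head, 90 g, waiting level in the guide block with its head 30 to 36 mm out, nose just short of the gap. Origin: on its axis at the head's underside; y points to the nose, along the bracket's y. Shank 12 mm thick, 82 mm long, the last 10 mm tapered to 5 mm. Axis 49 mm above the desk. Slides easily; the tongue blocks it unless the holes are within about 4 mm.
- pin_head (a point): Centre of the outer face of the pin's red head, which is 34 mm across and 16 mm thick: this face is pushed along the bracket's +y. It moves 30 to 36 mm until the head meets the guide block. At least 70 mm free all round the head, and nothing above it.
- specimen_jar: Bystander: clear jar with a red lid, 56 mm across, 70 mm high; origin at the centre of its underside.
- thermometer: Bystander: white ear thermometer with a blue probe, 150 mm long, 40 mm high, lying; origin under its middle.
- stapler: Bystander: blue and black stapler, 135 mm long, 60 mm high; origin under its middle.
- mug: Bystander: blue mug, 80 mm across, 95 mm high; origin at the centre of its underside.
- mouse: Bystander: black computer mouse, 105 mm long, 33 mm high; origin under its middle.
Things that resemble listed ones, but are neither listed nor needed, are in the scene too. What is shaped like the pin but green, turquoise or yellow is not meant.

How it is judged:
By the outcome, as a careful person would: the job done as asked, in the order asked, and still so for the second after the job is handed in, with the robot touching nothing.
It also fails if it takes over 51 s, if anything falls off the work surface, if the arm or the gripper's body presses on something with over 40 N, if the wrist force passes 120 N, or if a joint passes its speed limit or range.

ROBOT

A 6-joint arm with a two-finger parallel gripper is mounted at the origin on the work surface. World frame = base frame: x ahead of the robot, y to its left, z up, the work surface at z = 0. Lengths are in m, angles in rad, forces in N, time in s.
With the tool pointing down it reaches from about 0.4 to 0.825 m from the base axis. Payload 7 kg.
Tool frame: the origin (TCP) lies at the centre of the arm's flange, where the gripper is bolted on; the fingertips stand 178 mm ahead of it and the grasp point (between the pads) lies 159 mm ahead of it; z points along the fingers, y is the direction in which the jaws open and shut (so a half turn about z gives the same grasp; the last joint's range is limited). The gripper opens to 88 mm and grips with 3 to 60 N. Pads are 19 mm wide; open, the fingers measure 130 mm over their backs; the gripper's body (78 mm by 193 mm) begins 47 mm behind the grasp point.
Start: joints at [1.437, 0.359, 0.012, 0, -1.224, -0.288], TCP at [0.276, 0.616, 0.405] pointing down, gripper open.
Joint ranges: [-3.07, 3.07], [-1.43, 2.12], [-1.02, 1.25], [-3.03, 1.67], [-3.05, -0], [-3.03, 3.03]. Speed limits (rad/s): [2.39, 2.39, 3.01, 3.14, 3.14, 3.14].

INTERFACE

Orientations are given as [roll, pitch, yaw] about the fixed x, y, z axes, in that order (R = Rz(yaw) Ry(pitch) Rx(roll)).
In Python, from station import * gives the robot as it stands.
- The arm moves only by the tool send_rows, never from a script. Its argument "motion" is a list of rows, each an object with "offset": the shift along the tool's x, y, z in cm, a list of three; "turn": the turn about the tool's z in degrees. In form: [{"offset": [x, y, z], "turn": turn}, ...]. A call has 1 to 8 rows; each row is the pose to reach, as a shift and turn from the pose commanded when the call began, along the tool's axes at that moment; what a row does not reach only later rows make up. A row lasts 1/10 s, in which the tool goes at most 50 mm and 8.59 degrees, less where a joint would pass 70% of its speed; a pose out of reach is approached as far as the arm can. A call with a gripper value outside its range is refused whole. "hand" is the opening, from -1 (shut) to 1 (fully open), set as the call begins (left out, the last holds). The fingers move at their own pace and stop on an object; "squeeze" is the grip in N (left out, the last holds). Time passes only in rows, so rows that repeat a pose let the fingers close. It gives the time, the measured TCP pose, the force and the opening at its end, in the units of the state.
- get_state(): the state, without advancing time (a new reading comes with each control period).
- grab_frame(name): name is "side" or "top"; returns a dict with "frame" (420x560x3 uint8, blue, green, red), "range_z" (420x560 float32, m along the optical axis (not along the pixel's ray), 0 where there is no reading), "vertical_fov" (degrees; the focal length in pixels is half the picture's height over the tangent of half this angle, whatever the lens; pixels are square), "cx", "cy" (the principal point, pixels), "cam_to_world" (4x4, takes a point from camera to world coordinates). Camera axes: x right, y up, looking along -z (the intrinsics and any distortion apply to the point x, -y, -z); pixel columns grow to the right and rows downward; lengths in m; the calibration is good to about 2 mm. A picture is of the moment at which its call begins.
- job_done(): hands the job in, once; it reports no verdict.
The state is a dict: "t": time; "q": joint angles; "qd": joint speeds; "joint_efforts": joint torques, N m; "eef_pos": TCP position; "ee_rot": TCP orientation; "force": force on the tool from outside, world axes, zero at the start; "moment": the same for the moment, N m; "width": finger opening in m.
Only numpy, scipy, OpenCV 4.12 (cv2) and the standard library are available. Lean on these libraries where they do the work, as an engineer would, in place of code of your own. Each camera call takes 0.05 s, during which the arm holds its last target. There are 200 camera calls.

## Working session

There is one attempt and no reset: what is moved stays moved. The work goes in short steps, Python scripts to look and compute and a tool call to move; the robot and the scene stay as the last step left them, time stands still between calls to the robot, and variables do not carry over. Pictures are saved under pics/ and viewed, about 8 in all and at most 12, crops included, and the job is handed in when it is done.

Besides the shell and the picture viewer there is one more tool, called after "Emit:" by a JSON object that holds its "method" and its "body", one argument or row to a line. send_rows: Moves the arm, as the interface text tells. Its arguments: {"type":"object","properties":{"motion":{"type":"array"},"hand":{"type":"number"},"squeeze":{"type":"number"}},"required":["motion"]}

```bash
mkdir -p pics; ls
python3 - <<'E'
from station import *
import cv2,numpy as np
s=get_state(); print(s)
for n in("side","top"):
    g=grab_frame(n); np.savez(n+"0.npz",**g); cv2.imwrite(f"pics/{n}0.png",g["frame"])
    print(n,{k:v for k,v in g.items() if k not in("frame","range_z")})
E
```

```text
pics
{'t': 0.0, 'q': array([ 1.43709257e+00,  3.59390232e-01,  1.10506939e-02, -3.74752936e-04,
       -1.22408854e+00, -2.88127210e-01]), 'qd': array([-0.00013834, -0.00155219,  0.00148532, -0.00168672,  0.00135605,
       -0.00019114]), 'joint_efforts': array([ 1.62910026e-03, -5.82714415e+01,  2.93058836e+01,  6.99696198e+00,
        6.97512121e-03, -1.62443766e-04]), 'eef_pos': array([0.27626589, 0.61565752, 0.40371228]), 'ee_rot': array([ 3.13992805e+00, -1.25955305e-04, -4.21958495e-01]), 'force': array([-0.55133564, -0.28001994, -0.70211416]), 'moment': array([0.00677973, 0.00667471, 0.04613173]), 'width': 0.0879042436565756}
side {'vertical_fov': 57.721345434777156, 'cx': 281.33624831958633, 'cy': 209.08992320753956, 'cam_to_world': array([[ 0.91905547,  0.29580112, -0.26045873,  0.25455673],
       [-0.39388731,  0.71245004, -0.58074755, -0.58607456],
       [ 0.01377806,  0.6363306 ,  0.77129341,  0.92172478],
       [ 0.        ,  0.        ,  0.        ,  1.        ]])}
top {'vertical_fov': 45.76908805192533, 'cx': 281.64682907762534, 'cy': 200.12412777438837, 'cam_to_world': array([[ 0.01731485,  0.99623298, -0.08497086,  0.3984396 ],
       [-0.99982373,  0.01663467, -0.00870642, -0.01026512],
       [-0.00726016,  0.08510664,  0.9963454 ,  1.68985423],
       [ 0.        ,  0.        ,  0.        ,  1.        ]])}
```

View pics/side0.png

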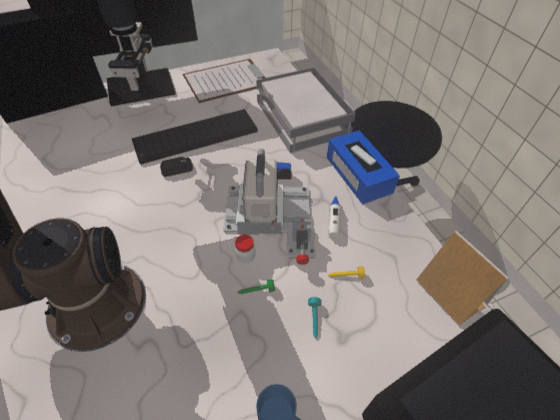

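View pics/top0.png

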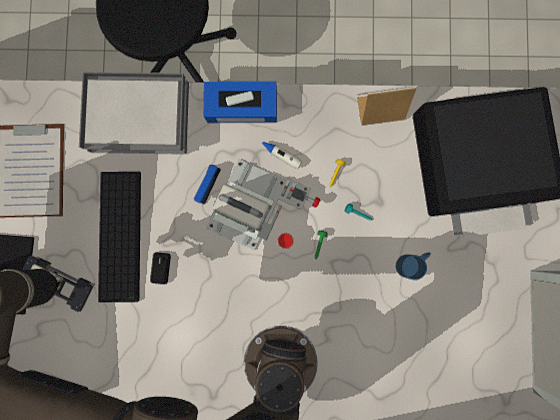

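The side view shows the monitor and bracket around (265,200). The red pin head is at (302,259) and the jar's red lid at (244,243). In the top view the head is at (316,202), the lid at (286,241) and the fork at (297,195). Red-coloured candidates are the pin head (small, beside the fork block) and the jar lid (round, free-standing). The green, turquoise and yellow pins lie loose and aren't meant. I'll confirm with an enlarged crop.

```bash
cat > h.py <<'E'
import numpy as np,cv2
def K(g): 
    f=210/np.tan(np.radians(g["vertical_fov"])/2); return f,float(g["cx"]),float(g["cy"])
def ray(g,u,v):
    f,cx,cy=K(g);T=g["cam_to_world"];return T[:3,3],T[:3,:3]@np.array([(u-cx)/f,-(v-cy)/f,-1.])
def onz(g,u,v,z):
    o,d=ray(g,u,v);return o+d*(z-o[2])/d[2]
def dep(g,u,v):
    o,d=ray(g,u,v);return o+d*g["range_z"][int(round(v)),int(round(u))]
def tri(g1,p1,g2,p2):
    o1,d1=ray(g1,*p1);o2,d2=ray(g2,*p2)
    s=np.linalg.lstsq(np.c_[d1,-d2],o2-o1,rcond=None)[0]
    a,b=o1+s[0]*d1,o2+s[1]*d2;return (a+b)/2,np.linalg.norm(a-b)
def proj(g,P):
    f,cx,cy=K(g);T=g["cam_to_world"];p=T[:3,:3].T@(np.array(P)-T[:3,3]);return cx+f*p[0]/-p[2],cy-f*p[1]/-p[2]
def blobs(g,name):
    h=cv2.cvtColor(g["frame"],cv2.COLOR_BGR2HSV);H,S,V=h[...,0],h[...,1],h[...,2]
    m=((H<8)|(H>172))&(S>120)&(V>60)
    n,l,st,c=cv2.connectedComponentsWithStats(m.astype(np.uint8))
    return [(c[i].round(2),st[i].tolist()) for i in range(1,n)]
E
python3 - <<'E'
from h import *
s=np.load("side0.npz");t=np.load("top0.npz")
for n,g in(("s",s),("t",t)):
    for c,st in blobs(g,n):
        if st[4]>=2: print(n,c,st,dep(g,*c).round(4))
a=cv2.resize(s["frame"][140:280,200:340],None,fx=4,fy=4,interpolation=cv2.INTER_CUBIC)
b=cv2.resize(t["frame"][145:265,190:330],None,fx=5.6,fy=5.6,interpolation=cv2.INTER_CUBIC)[:600]
cv2.imwrite("pics/s1.png",a);cv2.imwrite("pics/t1.png",b)
E
```

```text
s [301.5 220. ] [301, 220, 2, 1, 2] [ 0.5779 -0.0058  0.0733]
s [272.  222.5] [272, 222, 1, 2, 2] [0.4986 0.0203 0.07  ]
s [302. 226.] [302, 225, 1, 3, 3] [ 0.57   -0.0258  0.0738]
s [243.86 242.71] [235, 235, 18, 17, 240] [ 0.4026 -0.0138  0.0696]
s [302.06 258.78] [297, 254, 11, 10, 94] [ 0.529  -0.1152  0.06  ]
t [285.   186.75] [284, 186, 3, 2, 4] [ 0.5805 -0.0063  0.0723]
t [291.33 190.  ] [290, 189, 4, 3, 6] [ 0.5695 -0.0271  0.0784]
t [315.82 201.89] [312, 197, 8, 10, 45] [ 0.533 -0.108  0.066]
t [ 60.  202.5] [60, 202, 1, 2, 2] [0.5213 0.7592 0.0061]
t [277.5 211.5] [277, 211, 2, 2, 4] [0.4991 0.0168 0.0705]
t [285.14 240.42] [278, 233, 15, 15, 173] [ 0.4055 -0.0097  0.0698]
```

View pics/s1.png

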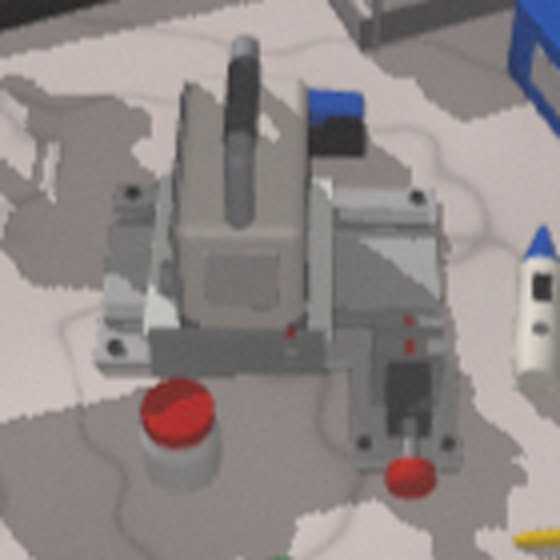

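View pics/t1.png

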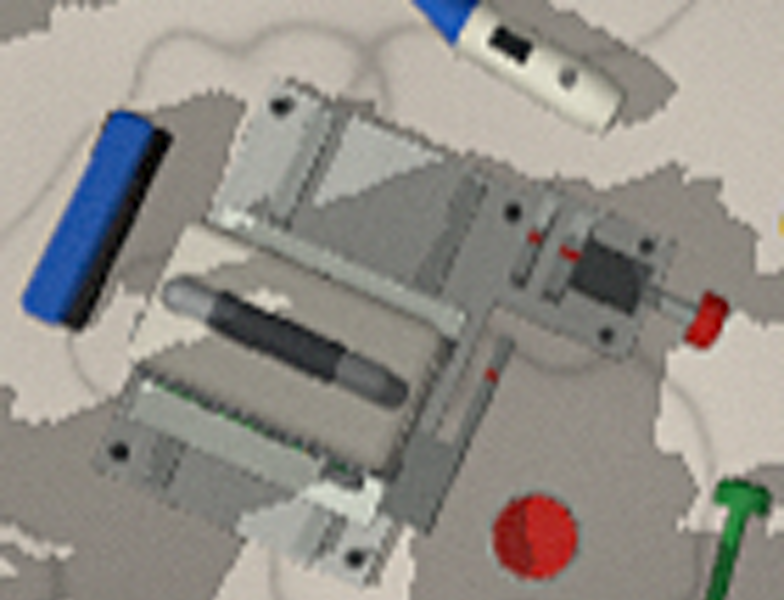

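The crops confirm it. The red mushroom head on the steel shank in the dark guide block (top crop (707,320), side crop (410,477)) is the pin. The jar lid is the larger round disc at (535,537). The three red marks are the tongue at (491,375) and the cheeks at (534,238) and (570,253), all in the top crop. Next I'll triangulate.

```bash
cat >> h.py <<'E'
def red(g,u,v,r=3):
    # red-excess weighted centroid about (u,v)
    u0,v0=int(round(u)),int(round(v));p=g["frame"][v0-r:v0+r+1,u0-r:u0+r+1].astype(float)
    w=p[...,2]-p[...,:2].max(2);w=np.clip(w-20,0,None);y,x=np.mgrid[-r:r+1,-r:r+1]
    return u0+(w*x).sum()/w.sum(),v0+(w*y).sum()/w.sum()
def marks(s,t,P):
    # triangulate red marks near predicted points
    out=[]
    for p in P:
        r=4 if p[2]<.07 else 2
        out.append(tri(s,red(s,*proj(s,p),3 if r==2 else 7),t,red(t,*proj(t,p),3 if r==2 else 7)))
    return out
E
python3 - <<'E'
from h import *
s=np.load("side0.npz");t=np.load("top0.npz")
for n,ps,pt in(("inner",(301.5,220),(285,186.7)),("outer",(302,226),(291.3,190)),("tongue",(272,222.7),(277.5,211.5)),("head",(302,258.8),(315.8,201.9)),("lid",(244,242.7),(285,240.4))):
    r=7 if n=="head" else 10 if n=="lid" else 2
    a,b=red(s,*ps,r),red(t,*pt,r);X,e=tri(s,a,t,b);print(n,np.round(a,2),np.round(b,2),X.round(4),"miss",round(e,4))
# handle: height from depth, points near top in both views
for n,g in(("s",s),("t",t)):
    v,u=np.mgrid[:420,:560];f,cx,cy=K(g);T=g["cam_to_world"]
    z=g["range_z"];C=np.stack([(u-cx)/f*z,-(v-cy)/f*z,-z],-1);W=C@T[:3,:3].T+T[:3,3]
    m=(z>0)&(W[...,2]>.175)&(W[...,2]<.21)&(np.abs(W[...,0]-.5)<.15)&(np.abs(W[...,1]-.08)<.13)
    P=W[m];print(n,len(P),P.min(0).round(3),P.max(0).round(3),P.mean(0).round(4))
    (cx_,cy_),(w,h),a=cv2.minAreaRect((P[:,:2]*1000).astype(np.float32));print((cx_,cy_),w,h,a)
    m2=(z>0)&(W[...,2]>.135)&(W[...,2]<.155)&(np.abs(W[...,0]-.5)<.15)&(np.abs(W[...,1]-.08)<.13)
    P=W[m2];print(" box top",len(P),np.median(P[:,2]),cv2.minAreaRect((P[:,:2]*1000).astype(np.float32)))
E
```

```text
inner [301.62 219.72] [284.91 186.88] [ 0.5791 -0.0058  0.0741] miss 0.0016
outer [301.87 226.05] [291.31 189.9 ] [ 0.5696 -0.0269  0.0751] miss 0.0011
tongue [272.13 222.87] [277.27 211.46] [0.4986 0.0177 0.0716] miss 0.0012
head [301.65 258.24] [315.78 202.23] [ 0.5324 -0.1085  0.0509] miss 0.0016
lid [244.17 242.9 ] [285.61 240.41] [ 0.4049 -0.0111  0.0639] miss 0.0015
s 296 [0.476 0.067 0.175] [0.539 0.186 0.203] [0.5037 0.1162 0.1944]
(507.50421142578125, 126.93445587158203) 130.472900390625 21.959644317626953 68.33304595947266
 box top 1024 0.1431495106263912 ((505.7921447753906, 128.26101684570312), (156.89501953125, 92.15743255615234), 67.31244659423828)
t 311 [0.477 0.071 0.177] [0.539 0.195 0.21 ] [0.5082 0.1305 0.1967]
(509.40838623046875, 132.3785400390625) 136.16482543945312 22.696208953857422 66.6596908569336
 box top 1120 0.14411370939663448 ((507.0119934082031, 132.90664672851562), (160.22811889648438, 93.93913269042969), 66.30769348144531)
```

Heights check out: cheek marks at 0.074–0.075 m, tongue mark 0.072 and pin head 0.051. The handle middle is about (0.507, 0.130) with its top at about 0.20. Bracket yaw is about -23.6°, and the travel still needed is about 83 mm. I'll move above the handle with the jaws turned along bracket x.

Emit:
{"method": "send_rows", "body": {
  "motion": [
    {"offset": [0, 0, -2.5], "turn": 8},
    {"offset": [41, 34.8, -2.5], "turn": 89},
    {"offset": [41, 34.8, -2.5], "turn": 89},
    {"offset": [41, 34.8, -2.5], "turn": 89},
    {"offset": [41, 34.8, -2.5], "turn": 89},
    {"offset": [41, 34.8, -2.5], "turn": 89},
    {"offset": [41, 34.8, -2.5], "turn": 89},
    {"offset": [41, 34.8, -2.5], "turn": 89}
  ],
  "hand": 1,
  "squeeze": 30
}}

```text
t: 0.9
eef_pos: [0.4274, 0.2979, 0.4296]
ee_rot: [3.142, 0.0, -1.617]
force: [0.6, 0.4, 0.6]
width: 0.0876
```

Emit:
{"method": "send_rows", "body": {
  "motion": [
    {"offset": [16.4, -8.6, 0], "turn": 21.2},
    {"offset": [16.4, -8.6, 0], "turn": 21.2},
    {"offset": [16.4, -8.6, 0], "turn": 21.2},
    {"offset": [16.4, -8.6, 0], "turn": 21.2},
    {"offset": [16.4, -8.6, 0], "turn": 21.2},
    {"offset": [16.4, -8.6, 0], "turn": 21.2},
    {"offset": [16.4, -8.6, 0], "turn": 21.2},
    {"offset": [16.4, -8.6, 0], "turn": 21.2}
  ]
}}

```text
t: 1.7
eef_pos: [0.506, 0.1334, 0.4296]
ee_rot: [3.141, -0.0, -1.98]
force: [0.0, -0.3, 0.3]
width: 0.0881
```

Emit:
{"method": "send_rows", "body": {
  "motion": [
    {"offset": [0, 0, 3], "turn": 0},
    {"offset": [0, 0, 6], "turn": 0},
    {"offset": [0, 0, 8], "turn": 0},
    {"offset": [0, 0, 8], "turn": 0},
    {"offset": [0, 0, 8], "turn": 0}
  ]
}}

```text
t: 2.2
eef_pos: [0.5064, 0.1334, 0.3502]
ee_rot: [-3.141, -0.0, -1.98]
force: [0.0, 0.3, 0.8]
width: 0.0875
```

Emit:
{"method": "send_rows", "body": {
  "motion": [
    {"offset": [0, 0, 0], "turn": 0},
    {"offset": [0, 0, 0], "turn": 0},
    {"offset": [0, 0, 0], "turn": 0},
    {"offset": [0, 0, 0], "turn": 0},
    {"offset": [0, 0, 0], "turn": 0},
    {"offset": [0, 0, 0], "turn": 0},
    {"offset": [0, 0, 0], "turn": 0},
    {"offset": [0, 0, 0], "turn": 0}
  ],
  "hand": -1,
  "squeeze": 30
}}

```text
t: 3.0
eef_pos: [0.5064, 0.1325, 0.3496]
ee_rot: [3.142, -0.0, -1.981]
force: [0.5, -0.4, -0.0]
width: 0.0291
```

Emit:
{"method": "send_rows", "body": {
  "motion": [
    {"offset": [0, 0, 0], "turn": 0},
    {"offset": [0, 0, 0], "turn": 0},
    {"offset": [0, 0, 0], "turn": 0},
    {"offset": [0, 0, 0], "turn": 0}
  ]
}}

```text
t: 3.4
eef_pos: [0.5065, 0.1325, 0.3497]
ee_rot: [-3.141, -0.0, -1.981]
force: [3.7, -2.6, -1.9]
width: 0.0196
```

Emit:
{"method": "send_rows", "body": {
  "motion": [
    {"offset": [0, -1, 0], "turn": 0},
    {"offset": [0, -2, 0], "turn": 0},
    {"offset": [0, -3, 0], "turn": 0},
    {"offset": [0, -4, 0], "turn": 0},
    {"offset": [0, -5, 0], "turn": 0},
    {"offset": [0, -6, 0], "turn": 0},
    {"offset": [0, -7, 0], "turn": 0},
    {"offset": [0, -7, 0], "turn": 0}
  ]
}}

```text
t: 4.2
eef_pos: [0.5723, 0.1039, 0.3497]
ee_rot: [-3.14, -0.0, -1.982]
force: [3.0, -2.4, -0.6]
width: 0.0191
```

Run:
```python
from station import *
from h import *
s,t=grab_frame("side"),grab_frame("top")
np.savez("side1.npz",**s);np.savez("top1.npz",**t)
for n,g in(("s",s),("t",t)):
    for c,st in blobs(g,n): print(n,c,st[4],dep(g,*c).round(4))
a=cv2.resize(s["frame"][195:265,260:330],None,fx=7,fy=7,interpolation=cv2.INTER_CUBIC)
b=cv2.resize(t["frame"][165:225,260:330],None,fx=7,fy=7,interpolation=cv2.INTER_CUBIC)
b=cv2.copyMakeBorder(b,0,490-b.shape[0],0,0,0)
cv2.imwrite("pics/c2.png",cv2.resize(np.hstack([a,b]),(800,400)))
```

```text
s [301.5 220. ] 2 [ 0.5793 -0.0033  0.0696]
s [296.5 223. ] 2 [ 0.5617 -0.0076  0.0697]
s [302. 226.] 3 [ 0.5696 -0.0266  0.075 ]
s [243.8  242.58] 238 [ 0.4031 -0.0112  0.0665]
s [302.04 258.83] 93 [ 0.5291 -0.1151  0.0596]
t [ 62. 143.] 1 [0.7275 0.7655 0.0021]
t [285.   186.75] 4 [ 0.5795 -0.0064  0.0809]
t [291.29 189.86] 7 [ 0.5707 -0.0271  0.0709]
t [285.67 192.33] 3 [ 0.562  -0.0088  0.0735]
t [315.93 201.91] 43 [ 0.533  -0.1085  0.0646]
t [ 60. 200.] 1 [0.53   0.7606 0.0042]
t [ 60. 202.] 1 [0.5228 0.758  0.009 ]
t [ 58. 215.] 1 [4.789e-01 7.662e-01 6.000e-04]
t [285.03 240.38] 177 [ 0.4057 -0.0094  0.066 ]
```

View pics/c2.png

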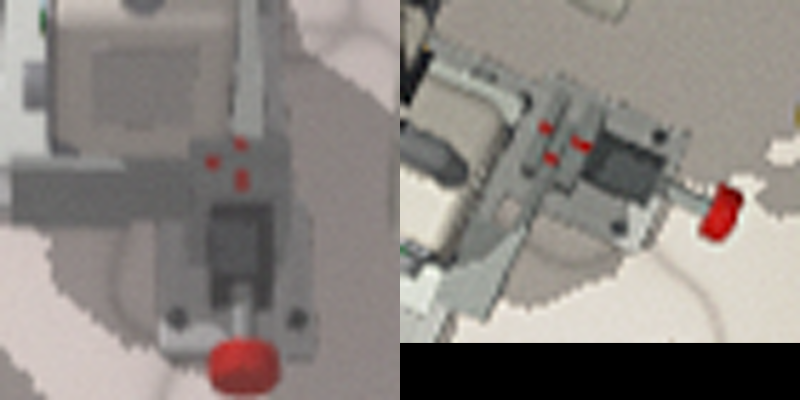

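In the crop the tongue mark is at side (296.5,223) and top (285.7,192.3). It has followed the hand but is still short of the line joining the cheek marks at top (285,186.8) and (291.3,189.9). I'll compute the remaining distance from each view.

```bash
cat >> h.py <<'E'
def resid(s,t,pt,yaw=np.radians(-23.6)):
    # pt: dict of approx (side px, top px) of i,o,t marks; residual along bracket x, each view and triangulated
    ex=np.array([np.cos(yaw),np.sin(yaw)]);R={}
    for lab in("s","t","tri"):
        P={}
        for k,(a,b) in pt.items():
            a,b=red(s,*a,2),red(t,*b,2);z=.072 if k=="t" else .075
            P[k]=(onz(s,*a,z) if lab=="s" else onz(t,*b,z) if lab=="t" else tri(s,a,t,b)[0])
        m=P["i"]+(P["o"]-P["i"])*10/22
        R[lab]=((m-P["t"])[:2]@ex).round(4),P["t"].round(4),m.round(4),(P["i"]-P["o"]).round(4)
    return R
E
python3 - <<'E'
from h import *
for k,pt in((0,(272,222.7,277.5,211.5)),(1,(296.5,223,285.7,192.3))):
    s=np.load(f"side{k}.npz");t=np.load(f"top{k}.npz")
    for a,b in resid(s,t,dict(i=((301.5,220),(285,186.8)),o=((302,226),(291.3,189.9)),t=(pt[:2],pt[2:]))).items():print(k,a,*b)
E
```

```text
0 s 0.0829 [0.4979 0.0175 0.072 ] [ 0.574  -0.0155  0.075 ] [0.0088 0.0205 0.    ]
0 t 0.0831 [0.4991 0.0175 0.072 ] [ 0.5754 -0.0156  0.075 ] [0.0096 0.0211 0.    ]
0 tri 0.0831 [0.4986 0.0177 0.0716] [ 0.5748 -0.0154  0.0746] [ 0.0095  0.0211 -0.0011]
1 s 0.0139 [ 0.5615 -0.0093  0.072 ] [ 0.5739 -0.0155  0.075 ] [ 0.0088  0.0205 -0.    ]
1 t 0.0145 [ 0.5622 -0.0095  0.072 ] [ 0.5754 -0.0156  0.075 ] [0.0095 0.0209 0.    ]
1 tri 0.0142 [ 0.5618 -0.0094  0.072 ] [ 0.5747 -0.0154  0.0746] [ 0.0094  0.021  -0.0008]
```

All the views agree that about 14 mm remains.

Emit:
{"method": "send_rows", "body": {
  "motion": [
    {"offset": [0, -0.5, 0], "turn": 0},
    {"offset": [0, -1, 0], "turn": 0},
    {"offset": [0, -1.4, 0], "turn": 0},
    {"offset": [0, -1.4, 0], "turn": 0},
    {"offset": [0, -1.4, 0], "turn": 0}
  ]
}}

```text
t: 4.8
eef_pos: [0.5837, 0.0989, 0.3497]
ee_rot: [-3.141, 0.0, -1.981]
force: [0.1, -0.9, 0.3]
width: 0.019
```

Run:
```python
from station import *
from h import *
s,t=grab_frame("side"),grab_frame("top")
np.savez("side2.npz",**s);np.savez("top2.npz",**t)
for n,g in(("s",s),("t",t)):
    for c,st in blobs(g,n): 
        if 280<c[0]<330:print(n,c,st[4])
p=np.array([.5748,-.0154,.072])
for a,b in resid(s,t,dict(i=((301.5,220),(285,186.8)),o=((302,226),(291.3,189.9)),t=(proj(s,p),proj(t,p)))).items():print(a,*b)
a=cv2.resize(s["frame"][210:240,285:325],None,fx=10,fy=10,interpolation=cv2.INTER_NEAREST)
b=cv2.resize(t["frame"][175:205,270:310],None,fx=10,fy=10,interpolation=cv2.INTER_NEAREST)
cv2.imwrite("pics/c3.png",np.hstack([a,b]))
```

```text
s [301.5 220. ] 2
s [301.67 224.83] 6
s [302.04 258.83] 93
t [286.25 187.62] 8
t [291.29 189.86] 7
t [315.93 201.91] 43
t [285.   240.36] 178
s 0.0003 [ 0.5728 -0.0166  0.072 ] [ 0.5737 -0.0153  0.075 ] [0.0078 0.0184 0.    ]
t 0.0005 [ 0.574  -0.0167  0.072 ] [ 0.5745 -0.0167  0.075 ] [0.0078 0.019  0.    ]
tri 0.0002 [ 0.5735 -0.0165  0.0716] [ 0.5738 -0.0165  0.0765] [ 0.008   0.0189 -0.0008]
```

View pics/c3.png

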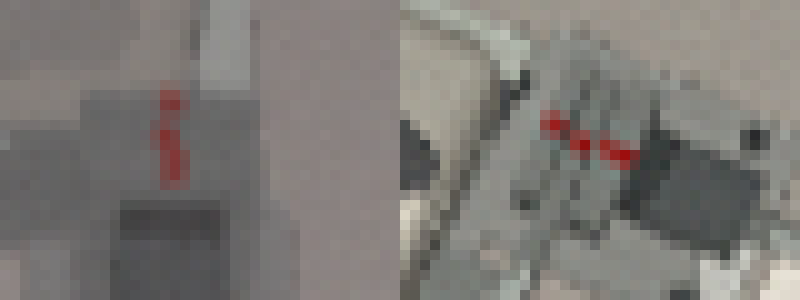

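The three marks are nearly in a line, with the tongue mark in the middle at side (301.3,223.3) and top (288.2,189.5). The cheek marks sit inside its window, so I'll isolate it by subtracting the first frame's red.

```bash
cat >> h.py <<'E'
def rex(g): 
    p=g["frame"].astype(float);return p[...,2]-p[...,:2].max(2)
def tong(g,g0,p0):
    d=np.clip(rex(g)-rex(g0)-20,0,None);u0,v0=np.round(p0).astype(int);r=4
    w=d[v0-r:v0+r+1,u0-r:u0+r+1];y,x=np.mgrid[-r:r+1,-r:r+1]
    return u0+(w*x).sum()/w.sum(),v0+(w*y).sum()/w.sum()
def check(s,t):
    s0,t0=np.load("side0.npz"),np.load("top0.npz");ex=np.array([np.cos(-.412),np.sin(-.412)]);p=np.array([.5748,-.0154,.072])
    a,b=tong(s,s0,proj(s,p)),tong(t,t0,proj(t,p));X,e=tri(s,a,t,b)
    M=[np.array([.5740,-.0155]),np.array([.5754,-.0156]),np.array([.5748,-.0154])]
    for q,m in zip((onz(s,*a,.072),onz(t,*b,.072),X),M):print(q.round(4),"short by",((m-q[:2])@ex).round(4))
E
python3 - <<'E'
from h import *
check(np.load("side2.npz"),np.load("top2.npz"))
E
```

```text
[ 0.5729 -0.0146  0.072 ] short by 0.0014
[ 0.5738 -0.0151  0.072 ] short by 0.0017
[ 0.5733 -0.0149  0.0723] short by 0.0016
```

Emit:
{"method": "send_rows", "body": {
  "motion": [
    {"offset": [0, -0.16, 0], "turn": 0},
    {"offset": [0, -0.16, 0], "turn": 0},
    {"offset": [0, -0.16, 0], "turn": 0}
  ]
}}

```text
t: 5.2
eef_pos: [0.5847, 0.0985, 0.3496]
ee_rot: [3.141, -0.0, -1.981]
force: [-2.8, 1.2, 1.6]
width: 0.0192
```

Run:
```python
from station import *
from h import *
s,t=grab_frame("side"),grab_frame("top");check(s,t)
s,t=grab_frame("side"),grab_frame("top");check(s,t)
print(get_state()["eef_pos"])
```

```text
[ 0.5734 -0.0149  0.072 ] short by 0.0008
[ 0.5743 -0.015   0.072 ] short by 0.0012
[ 0.5739 -0.0148  0.0717] short by 0.001
[ 0.5734 -0.0148  0.072 ] short by 0.0008
[ 0.5743 -0.015   0.072 ] short by 0.0012
[ 0.5739 -0.0148  0.0718] short by 0.001
[0.58467574 0.09846053 0.34964984]
```

Emit:
{"method": "send_rows", "body": {
  "motion": [
    {"offset": [0, -0.12, 0], "turn": 0},
    {"offset": [0, -0.12, 0], "turn": 0},
    {"offset": [0, -0.12, 0], "turn": 0}
  ]
}}

```text
t: 5.7
eef_pos: [0.586, 0.0979, 0.3497]
ee_rot: [3.142, 0.0, -1.981]
force: [-3.6, 1.3, 3.5]
width: 0.019
```

Emit:
{"method": "send_rows", "body": {
  "motion": [
    {"offset": [0, 0, 0], "turn": 0},
    {"offset": [0, 0, 0], "turn": 0},
    {"offset": [0, 0, 0], "turn": 0},
    {"offset": [0, 0, 0], "turn": 0},
    {"offset": [0, 0, 0], "turn": 0},
    {"offset": [0, 0, 0], "turn": 0}
  ],
  "hand": 0.6
}}

```text
t: 6.3
eef_pos: [0.586, 0.0979, 0.3497]
ee_rot: [-3.141, 0.0, -1.981]
force: [0.1, 1.1, -0.3]
width: 0.0616
```

Run:
```python
from station import *
from h import *
s,t=grab_frame("side"),grab_frame("top");check(s,t)
print(get_state()["eef_pos"],get_state()["width"])
```

```text
[ 0.5747 -0.0159  0.072 ] short by -0.0008
[ 0.5756 -0.0153  0.072 ] short by -0.0001
[ 0.5754 -0.0152  0.0708] short by -0.0005
[0.58595343 0.0979375  0.34965143] 0.06794177406968407
```

The holes line up within 1 mm after release. Next I'll lift, close the jaws and move to the pin's outer side.

Emit:
{"method": "send_rows", "body": {
  "motion": [
    {"offset": [0, 0, -3], "turn": 0},
    {"offset": [0, 0, -8], "turn": 0},
    {"offset": [5, -0.7, -8], "turn": 0},
    {"offset": [10, -1.4, -8], "turn": 0},
    {"offset": [15, -2.1, -8], "turn": 0},
    {"offset": [20, -2.8, -8], "turn": 0},
    {"offset": [25, -3.5, -8], "turn": 0},
    {"offset": [25, -3.5, -8], "turn": 0}
  ]
}}

```text
t: 7.2
eef_pos: [0.5164, -0.1493, 0.43]
ee_rot: [-3.142, -0.0, -1.986]
force: [0.4, -0.1, -0.1]
width: 0.07
```

Emit:
{"method": "send_rows", "body": {
  "motion": [
    {"offset": [0, 0, 0], "turn": 0},
    {"offset": [0, 0, 0], "turn": 0},
    {"offset": [0, 0, 4], "turn": 0},
    {"offset": [0, 0, 8], "turn": 0},
    {"offset": [0, 0, 12], "turn": 0},
    {"offset": [0, 0, 12], "turn": 0},
    {"offset": [0, 0, 12], "turn": 0},
    {"offset": [0, 0, 12], "turn": 0}
  ],
  "hand": -1
}}

```text
t: 8.0
eef_pos: [0.5195, -0.1447, 0.3119]
ee_rot: [-3.139, 0.001, -1.98]
force: [-0.6, -0.5, 0.7]
width: 0.0115
```

Run:
```python
from station import *
from h import *
s,t=grab_frame("side"),grab_frame("top");print(get_state()["eef_pos"],get_state()["width"])
check(s,t)
a=cv2.resize(s["frame"][180:320,240:380],(560,560),interpolation=cv2.INTER_CUBIC)
cv2.imwrite("pics/c4.png",a)
```

```text
[ 0.51913706 -0.14493836  0.31185306] 0.004122476520630745
 ** On entry to DLASCL parameter number  4 had an illegal value
 ** On entry to DLASCL parameter number  4 had an illegal value
 ** On entry to DLASCL parameter number  4 had an illegal value
 ** On entry to DLASCL parameter number  4 had an illegal value
 ** On entry to DLASCL parameter number  5 had an illegal value
 ** On entry to DLASCL parameter number  4 had an illegal valueh.py:49: RuntimeWarning: invalid value encountered in scalar divide
  return u0+(w*x).sum()/w.sum(),v0+(w*y).sum()/w.sum()
Traceback (most recent call last):
  File "h.py", line 52, in check
    a,b=tong(s,s0,proj(s,p)),tong(t,t0,proj(t,p));X,e=tri(s,a,t,b)
                                                      ~~~^^^^^^^^^
  File "h.py", line 12, in tri
    s=np.linalg.lstsq(np.c_[d1,-d2],o2-o1,rcond=None)[0]
      ~~~~~~~~~~~~~~~^^^^^^^^^^^^^^^^^^^^^^^^^^^^^^^^
numpy.linalg.LinAlgError: SVD did not converge in Linear Least Squares
```

The arm now hides the marks, and by the numbers the tool is in line with the pin axis (1 mm off) and about 30 mm outside the head face. I'll descend to pin height.

Emit:
{"method": "send_rows", "body": {
  "motion": [
    {"offset": [0, 0, 4], "turn": 0},
    {"offset": [0, 0, 8], "turn": 0},
    {"offset": [0, 0, 9.8], "turn": 0},
    {"offset": [0, 0, 9.8], "turn": 0},
    {"offset": [0, 0, 9.8], "turn": 0}
  ]
}}

```text
t: 8.6
eef_pos: [0.5191, -0.1453, 0.213]
ee_rot: [-3.14, 0.0, -1.981]
force: [0.4, 0.5, -0.0]
width: 0.0006
```

Run:
```python
from station import *
from h import *
s,t=grab_frame("side"),grab_frame("top");print(get_state()["eef_pos"],get_state()["width"],get_state()["force"])
a=cv2.resize(s["frame"][190:310,240:360],(480,480),interpolation=cv2.INTER_CUBIC)
cv2.imwrite("pics/c4.png",a)
```

```text
[ 0.51922853 -0.14524787  0.21363605] 3.556017454214763e-05 [-0.19661687  0.06927462 -1.05939058]
```

View pics/c4.png

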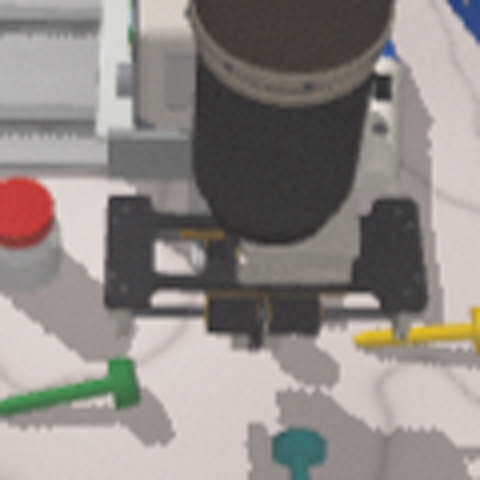

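The closed fingers are beside the pin head, with the jar, green, turquoise and yellow pins all clear. I'll push slowly along bracket +y (tool −x).

Emit:
{"method": "send_rows", "body": {
  "motion": [
    {"offset": [-0.5, 0, 0], "turn": 0},
    {"offset": [-1, 0, 0], "turn": 0},
    {"offset": [-1.5, 0, 0], "turn": 0},
    {"offset": [-2, 0, 0], "turn": 0},
    {"offset": [-2.5, 0, 0], "turn": 0},
    {"offset": [-3, 0, 0], "turn": 0},
    {"offset": [-3.5, 0, 0], "turn": 0},
    {"offset": [-3.5, 0, 0], "turn": 0}
  ]
}}

```text
t: 9.5
eef_pos: [0.5318, -0.1142, 0.2123]
ee_rot: [3.141, -0.003, -1.981]
force: [-4.3, -11.2, 8.6]
width: 0.0007
```

Emit:
{"method": "send_rows", "body": {
  "motion": [
    {"offset": [-0.3, 0, 0], "turn": 0},
    {"offset": [-0.6, 0, 0], "turn": 0},
    {"offset": [-0.9, 0, 0], "turn": 0},
    {"offset": [-1.2, 0, 0], "turn": 0},
    {"offset": [-1.2, 0, 0], "turn": 0}
  ]
}}

```text
t: 10.0
eef_pos: [0.5373, -0.1017, 0.2116]
ee_rot: [-3.141, 0.0, -1.981]
force: [-0.3, -0.6, -0.2]
width: 0.0005
```

Emit:
{"method": "send_rows", "body": {
  "motion": [
    {"offset": [-0.2, 0, 0], "turn": 0},
    {"offset": [-0.4, 0, 0], "turn": 0},
    {"offset": [-0.6, 0, 0], "turn": 0},
    {"offset": [-0.6, 0, 0], "turn": 0}
  ]
}}

```text
t: 10.4
eef_pos: [0.5395, -0.0964, 0.2115]
ee_rot: [3.141, -0.0, -1.981]
force: [-0.0, -0.4, -0.1]
width: 0.0005
```

Emit:
{"method": "send_rows", "body": {
  "motion": [
    {"offset": [-0.15, 0, 0], "turn": 0},
    {"offset": [-0.3, 0, 0], "turn": 0},
    {"offset": [-0.3, 0, 0], "turn": 0}
  ]
}}

```text
t: 10.7
eef_pos: [0.5399, -0.0957, 0.2116]
ee_rot: [3.14, -0.003, -1.981]
force: [-0.5, -15.5, 0.7]
width: 0.0007
```

Force rose to 15 N at the expected head stop (tool y ≈ -196 mm in the bracket frame). I'll back off, go up and clear the view.

Emit:
{"method": "send_rows", "body": {
  "motion": [
    {"offset": [2, 0, 0], "turn": 0},
    {"offset": [4, 0, 0], "turn": 0},
    {"offset": [4, 0, -5], "turn": 0},
    {"offset": [4, 0, -10], "turn": 0},
    {"offset": [4, 0, -15], "turn": 0},
    {"offset": [8, 0, -18], "turn": 0},
    {"offset": [13, 0, -18], "turn": 0},
    {"offset": [18, 0, -18], "turn": 0}
  ]
}}

```text
t: 11.5
eef_pos: [0.4683, -0.2597, 0.3934]
ee_rot: [-3.138, 0.001, -1.98]
force: [1.2, -0.7, -1.2]
width: 0.0002
```

Emit:
{"method": "send_rows", "body": {
  "motion": [
    {"offset": [5, 0, 0], "turn": 0},
    {"offset": [10, 0, 0], "turn": 0},
    {"offset": [15, 0, 0], "turn": 0},
    {"offset": [20, 0, 0], "turn": 0},
    {"offset": [20, 0, 0], "turn": 0}
  ]
}}

```text
t: 12.0
eef_pos: [0.3864, -0.4465, 0.391]
ee_rot: [3.141, -0.0, -1.987]
force: [0.5, -0.3, 0.1]
width: 0.0001
```

Run:
```python
from station import *
from h import *
s,t=grab_frame("side"),grab_frame("top");print(get_state()["eef_pos"],get_state()["t"])
M=np.array([.5748,-.0154]);ey=np.array([.4003,.9164])
for n,g in(("s",s),("t",t)):
    for c,st in blobs(g,n):
        if st[4]>2 and 230<c[0]<330: print(n,c,st[4],dep(g,*c).round(4))
h=np.array([.5748,-.0154,.049])-.069*np.r_[ey,0]
try:
    X,e=tri(s,red(s,*proj(s,h),7),t,red(t,*proj(t,h),6));print("head",X.round(4),e,"y_br",-.109+(X[:2]-M)@ey)
    check(s,t)
except Exception as e: print(e)
a=cv2.resize(s["frame"][170:290,225:345],(400,400),interpolation=cv2.INTER_CUBIC)
b=cv2.resize(t["frame"][150:250,230:330],(400,400),interpolation=cv2.INTER_CUBIC)
cv2.imwrite("pics/c5.png",np.hstack([a,b]))
```

```text
[ 0.38805446 -0.44331573  0.39115276] 12.1
s [301.33 219.67] 3 [ 0.576  -0.008   0.0783]
s [302.29 224.86] 7 [ 0.572  -0.0234  0.0751]
s [243.86 242.61] 236 [ 0.4026 -0.0138  0.0701]
s [296.7 247. ] 10 [ 0.5327 -0.0736  0.0565]
t [286.14 187.43] 7 [ 0.5782 -0.0101  0.0734]
t [291.29 189.86] 7 [ 0.571  -0.0271  0.0688]
t [306.42 197.69] 45 [ 0.5468 -0.0773  0.0607]
t [285.   240.36] 178 [ 0.4057 -0.0093  0.0697]
head [ 0.54   -0.0749  0.0547] 0.014015693316836487 y_br -0.17744773039656953
[ 0.5745 -0.0166  0.072 ] short by -0.0009
[ 0.5757 -0.0154  0.072 ] short by -0.0002
[ 0.5756 -0.0152  0.0698] short by -0.0007
```

View pics/c5.png

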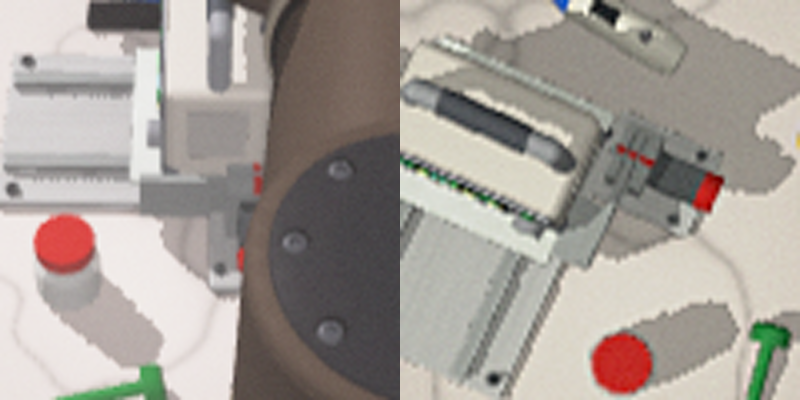

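The top view shows the head flush against the guide block at (306.4,197.7), with the marks in line. The arm hides the head in the side view (so that triangulation is void), so I'll swing it high over to the left for a second view.

Emit:
{"method": "send_rows", "body": {
  "motion": [
    {"offset": [0, 0, -4], "turn": 0},
    {"offset": [0, 0, -7], "turn": 0},
    {"offset": [-77, 21, -7], "turn": 0},
    {"offset": [-77, 21, -7], "turn": 0},
    {"offset": [-77, 21, -7], "turn": 0},
    {"offset": [-77, 21, -7], "turn": 0},
    {"offset": [-77, 21, -7], "turn": 0},
    {"offset": [-77, 21, -7], "turn": 0}
  ]
}}

```text
t: 12.9
eef_pos: [0.4316, -0.1423, 0.4621]
ee_rot: [-3.14, 0.001, -1.979]
force: [0.4, 1.1, -0.4]
width: 0.0007
```

Emit:
{"method": "send_rows", "body": {
  "motion": [
    {"offset": [-47, 13, 0], "turn": 0},
    {"offset": [-47, 13, 0], "turn": 0},
    {"offset": [-47, 13, 0], "turn": 0},
    {"offset": [-47, 13, 0], "turn": 0},
    {"offset": [-47, 13, 0], "turn": 0},
    {"offset": [-47, 13, 0], "turn": 0},
    {"offset": [-47, 13, 0], "turn": 0},
    {"offset": [-47, 13, 0], "turn": 0}
  ]
}}

```text
t: 13.7
eef_pos: [0.4867, 0.2539, 0.4621]
ee_rot: [-3.141, 0.001, -1.979]
force: [1.8, 0.3, 0.3]
width: -0.0
```

Emit:
{"method": "send_rows", "body": {
  "motion": [
    {"offset": [-8, 2, 0], "turn": 0},
    {"offset": [-8, 2, 0], "turn": 0},
    {"offset": [-8, 2, 0], "turn": 0},
    {"offset": [-8, 2, 0], "turn": 0}
  ]
}}

```text
t: 14.1
eef_pos: [0.5006, 0.3336, 0.4611]
ee_rot: [3.141, -0.001, -1.978]
force: [0.7, -0.3, 0.2]
width: 0.0006
```

Run:
```python
from station import *
from h import *
s,t=grab_frame("side"),grab_frame("top");print(get_state()["eef_pos"],get_state()["t"],get_state()["force"])
M=np.array([.5748,-.0154]);ey=np.array([.4003,.9164])
h=np.array([.5748,-.0154,.049])-.069*np.r_[ey,0]
X,e=tri(s,red(s,*proj(s,h),7),t,red(t,*proj(t,h),6));print("head",X.round(4),e,"y_br",-.109+(X[:2]-M)@ey)
check(s,t)
a=cv2.resize(s["frame"][140:290,195:345],(400,400),interpolation=cv2.INTER_CUBIC)
b=cv2.resize(s["frame"][210:265,275:330],(400,400),interpolation=cv2.INTER_CUBIC)
cv2.imwrite("pics/c6.png",np.hstack([a,b]))
```

```text
[0.50091559 0.33197059 0.46183264] 14.2 [-0.10534931  0.65128179 -0.04164518]
head [ 0.5463 -0.0771  0.0527] 0.0012357918079155161 y_br -0.17699795901589432
[ 0.5746 -0.016   0.072 ] short by -0.0008
[ 0.5756 -0.0154  0.072 ] short by -0.0001
[ 0.5754 -0.0153  0.0708] short by -0.0005
```

View pics/c6.png

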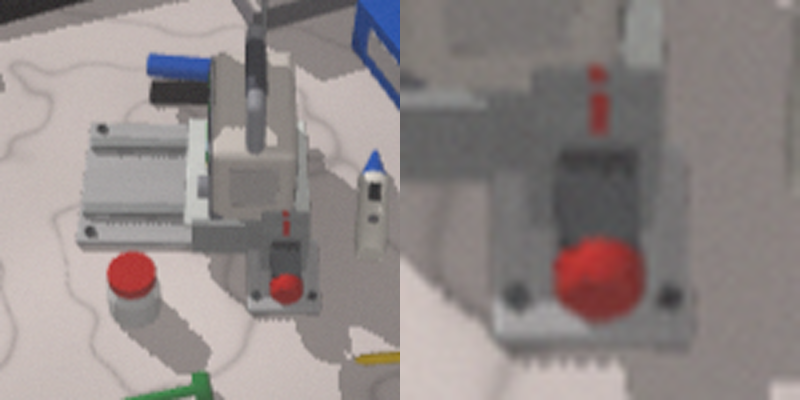

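Both views show the head against the guide block, centred at bracket y ≈ -177 mm (-178 expected when home). The marks are in line and the jar and stapler haven't moved. I'll hand in.

```bash
python3 -c "
from station import *
print(job_done())"
```

```text
the job is handed in; nothing more can be done
None
```

The job is handed in at about 14 s of the 51 s allowed. The monitor is in line with the fork and the pin is fully home, with the arm parked clear of everything.

**What I did:** I gripped the monitor's handle and slid it about 83 mm along the rails, correcting from the red marks in both cameras, then let go. I then pushed the red-headed pin in with the closed fingertips until the force rose to about 15 N at the head stop.

**Last checks:**
- **Alignment:** the tongue hole is within 1 mm of in line (the views gave 0.1 to 0.8 mm too far in).
- **Pin:** the head's centre is at bracket y = -177 mm, against -178 mm expected when seated. It moved about 34 mm, inside the stated 30 to 36 mm, and both views show it against the block.
- **Bystanders:** the jar lid's pixel position is unchanged to within 0.3 px. The stapler and thermometer look unmoved in the crops, though I did not measure them; I did not look again at the mug and mouse, but the arm never went low near them.

**Checks that failed or disagreed:**
- **Occlusion:** the arm hid the marks or the pin head in two checks (one failed, one gave an invalid head position). I repeated them with the arm moved aside.
- **Force:** it briefly read about 15 N partway through the push, then fell to nearly zero before the final stop. I think the nose brushed the edge of the hole, but I did not confirm that.

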